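# Release a locked centrifuge lid with the emergency rod

## Task

The mini centrifuge has lost power with its lid locked. Pick up the yellow-handled release rod, push its steel shaft straight into the yellow-rimmed slot in the centrifuge's front to press the hidden latch tab until the lid springs open, then pull the rod out and lay it flat on the free worktop without dropping it. Leave the lid open, and leave the bottle and the timer where they are.

Things in the scene. Friction and masses are not known exactly. Their poses are not given: they have to be found in the camera images.
- rod_handle (a point): Centre of the loose release rod's yellow handle (flat-sided, dark rubber inlays): 70 mm long (x), 20 wide (y), 24 high (z); it lies flat, so this point starts 12 mm above the worktop. x runs along the rod from handle to shaft tip, z up. The rod weighs about 60 g and balances about 13 mm from here towards the shaft. Grip the handle across its 20 mm width.
- rod_tip (a point): Tip of the rod's steel shaft, 120 mm from rod_handle along x, same axes. The straight shaft, 7 mm in diameter, stands 85 mm out of the middle of the handle's end face.
- centrifuge: Mini centrifuge: white box fixed to the worktop, 160 mm deep (x), 180 wide (y), 120 high with the lid shut; dark control panel on the left half of its front, yellow-rimmed slot on the right. Origin: centre of its underside, on the worktop. x points level from its front face (80 mm before the origin) to its back, y to its left, z up.
- slot (a point): Centre of the release slot, in the plane of the centrifuge's front face, 55 mm above the worktop, 30 mm right of the middle; axes as the centrifuge's, x is the direction to push. The slot is 13 mm wide (y), 22 mm high (z), through a 4 mm wall; its yellow rim flares it to about 20 x 29 mm and stands 7 mm out in front. Behind it is hollow.
- tab_face (a point): Middle of the front of the hidden steel latch tab (24 mm wide, 30 mm high), which at rest stands squarely behind the slot, 28 mm behind the centrifuge's front face. It moves along x when pressed. Axes as the centrifuge's.
- latch (a joint): Travel of the hidden latch tab along the slot's x, in m: 0 at rest, 0.012 at its stop. It is sprung: about 3 N to start it, 7.5 N at the stop; it lets the lid go at about 0.006 to 0.007 and springs back when the rod is withdrawn.
- lid (a joint): Angle of the centrifuge's lid in rad: 0 shut, 1.1 fully open. It is hinged along the back edge; its spring throws the front edge up and back in about half a second as soon as the latch lets go, and keeps it open.
- bottle_mid (a point): Middle of a bystander: closed media bottle with amber contents and a blue cap, 68 mm across, 140 mm high, standing upright; 70 mm above its base.
- clock_mid (a point): Middle of a bystander: small white countdown timer, 46 x 64 mm, 59 mm high; 30 mm above its base.
Not all that is in view belongs to the job. What is meant by the part that bears rod_handle is not purple, and is the larger of those in its own colour.

How it is judged:
On the way, in this order (a step that is already met when the one before it is completed fails the run):
1. the rod, through the slot, presses the hidden latch tab at least 6 mm in (value of joint latch above 0.006 m and x of rod_tip in the frame of slot above 0.03 m and distance between rod_tip and slot below 0.048 m).
2. the lid has sprung open (value of joint lid above 0.8 rad), for 0.1 s.
At the end, for the whole second after the job is handed in: The lid stands open by more than 0.8 rad, the latch tab has sprung back (under 2 mm), and the rod lies flat and still on the worktop (handle centre 5 to 20 mm and shaft tip under 25 mm above it), not touching the centrifuge (value of joint lid above 0.8 rad and value of joint latch below 0.002 m and height (world z) of rod_handle between 0.005 and 0.02 m and height (world z) of rod_tip between 0 and 0.025 m and contact force between rod and centrifuge below 0.05 N and linear speed of rod below 0.02 m/s).
It fails at once if the bottle or the timer is shifted by more than 25 mm (distance of any of bottle_mid, clock_mid from where it was at the start of the episode above 0.025 m).
It fails at once if the rod is dropped or thrown (moves faster than 0.7 m/s while nothing holds it: a free fall of more than 25 mm) (linear speed of rod above 0.7 m/s and contact force between rod and the fingers below 0.05 N).
It also fails if it takes over 51 s, if anything falls off the work surface, if the arm or the gripper's body presses on something with over 40 N, if the wrist force passes 120 N, or if a joint passes its speed limit or range.

## Robot

A 7-joint arm with a two-finger parallel gripper is mounted at the origin on a cart in front of the work surface, level with it; the furniture and walls round the work are solid. World frame = base frame: x ahead of the robot, y to its left, z up, the work surface at z = 0. Lengths are in m, angles in rad, forces in N, time in s.
With the tool pointing down it reaches from about 0.425 to 0.925 m from the base axis. Payload 6.8 kg.
Tool frame: the origin (TCP) lies on the centre line of the jaws, within the pads' length; the fingertips stand 25 mm ahead of it and the grasp point (between the pads) lies 6 mm ahead of it; z points along the fingers, y is the line along which they close (so a half turn about z gives the same grasp; the last joint's range is limited). The gripper opens to 85 mm and grips with 20 to 120 N. Pads are 22 mm wide; open, the fingers measure 114 mm over their backs; the gripper's body (76 mm by 85 mm) begins 54 mm behind the grasp point. The pads swing forward as they close: fully open they stand 13 mm farther back than shut.
Start: joints at [1.079, 0.477, 0.022, 1.555, -0.011, 1.109, -0.083], TCP at [0.253, -0.626, 0.256] pointing down, gripper open.
Joint ranges: [-2.96, 2.96], [-0.34, 2.1], [-1.41, 1.46], [0.24, 2.44], [-1.37, 4.51], [0.17, 1.92], [-2.96, 2.96]. Speed limits (rad/s): [2.39, 2.39, 3.14, 3.14, 3.14, 3.14, 3.14].

## Interface

Orientations are given as a rotation vector (axis times angle).
In Python, from bench import telemetry, grab_frame, job gives the robot as it stands.
- The arm moves only by the tool apply_moves, never from a script. Its argument "rows" is a list of rows, each a list of 2 entries, a list of its own where there are three numbers: the shift along the tool's x, y, z each as a share of 250 mm, from -1 to 1, then the turn, a rotation vector about the tool's x, y, z each as a share of pi rad, from -1 to 1. A call has 1 to 10 rows; each row is the pose to reach, as a shift and turn from the pose commanded when the call began, along the tool's axes at that moment, turning the shorter way round; what a row does not reach only later rows make up. A row lasts 1/8 s, in which the tool goes at most 62.5 mm and 10.7 degrees, less where a joint would pass 70% of its speed; a pose out of reach is approached as far as the arm can. A call with a number of a shift or a turn outside -1 to 1 is refused whole. A call with a gripper value outside its range is refused whole. "jaw" is the gripper's target within -1 to 1 (fully open at 1, half-way at 0, shut at -1), set as the call begins (left out, the last holds). The fingers move at their own pace and stop on an object; "newtons" is the grip in N (left out, the last holds). Time passes only in rows, so rows that repeat a pose let the fingers close. It gives the time, the measured TCP pose, the force, the opening and the grip force at its end, in the units of the state.
- telemetry.get_obs(): the state, without advancing time (a new reading comes with each control period).
- grab_frame(name): name is "side" or "top" or "wrist"; returns a dict with "frame" (384x512x3 uint8, red, green, blue), "vertical_fov" (degrees; the focal length in pixels is half the picture's height over the tangent of half this angle, whatever the lens; pixels are square), "cx", "cy" (the principal point, pixels), "origin" and "attitude" of the camera in the world. Camera axes: x right, y up, looking along -z (the intrinsics and any distortion apply to the point x, -y, -z); pixel columns grow to the right and rows downward; lengths in m; the calibration is good to about 2 mm. A picture is of the moment at which its call begins. There is no depth.
- job.hand_in(): hands the job in; it is judged then, once.
The state is a dict: "clock": time; "joints": joint angles; "qvel": joint speeds; "tau": joint torques, N m; "tcp_pos": TCP position; "orientation": TCP orientation; "contact_force": force on the tool from outside, world axes, zero at the start; "moment": the same for the moment, N m; "grip_width": finger opening in m; "gripper_force": force on a finger pad.
Only numpy, scipy, OpenCV 4.12 (cv2) and the standard library are available. Lean on these libraries where they do the work, as an engineer would, in place of code of your own. Each camera call takes 0.05 s, during which the arm holds its last target. There are 200 camera calls.

## Working session

There is one attempt and no reset: what is moved stays moved. The work goes in short steps, Python scripts to look and compute and a tool call to move; the robot and the scene stay as the last step left them, time stands still between calls to the robot, and variables do not carry over. Pictures are saved under pics/ and viewed, at most 10 in all, crops included, and the job is handed in when it is done.

Besides the shell and the picture viewer there is one more tool, called after "Call:" by a JSON object that holds its "name" and its "arguments", one argument or row to a line. apply_moves: Moves the arm, as the interface text tells. Its arguments: {"type":"object","properties":{"rows":{"type":"array"},"jaw":{"type":"number"},"newtons":{"type":"number"}},"required":["rows"]}

```bash
mkdir -p pics; ls; cat > h.py <<'E'
import numpy as np, cv2
from bench import telemetry, grab_frame, job
from scipy.spatial.transform import Rotation as R
def save(g,n): cv2.imwrite('pics/'+n,cv2.cvtColor(g['frame'],cv2.COLOR_RGB2BGR))
E
python3 - <<'E'
from h import *
import pickle
G={}
for n in ['side','top','wrist']:
    g=grab_frame(n); G[n]=g; save(g,n+'0.png'); print(n,{k:v for k,v in g.items() if k!='frame'})
pickle.dump(G,open('g0.pkl','wb'))
o=telemetry.get_obs();print(o)
a=np.hstack([G['side']['frame'],G['top']['frame']])
E
```

```text
pics
side {'vertical_fov': 50.48221202831425, 'cx': 255.4671207504191, 'cy': 192.34656091566376, 'origin': array([0.18212383, 0.82211068, 0.63433834]), 'attitude': array([ 0.33865462, -1.32500676, -2.33404081])}
top {'vertical_fov': 50.73893842594948, 'cx': 259.73201760082435, 'cy': 191.02155897589637, 'origin': array([0.46258099, 0.06998079, 1.11249756]), 'attitude': array([ 0.10591467, -0.13077327, -1.59144346])}
wrist {'vertical_fov': 70.3452273224329, 'cx': 254.51264543038616, 'cy': 190.4609956209281, 'origin': array([ 0.32750292, -0.5956515 ,  0.3735303 ]), 'attitude': array([-0.28509323,  0.1930361 , -1.17494893])}
{'clock': 0.15, 'joints': array([ 1.07887986,  0.47766836,  0.02236837,  1.55618021, -0.01152345,
        1.10927448, -0.08304863]), 'qvel': array([-0.00117447, -0.0015991 , -0.00185714, -0.00310737, -0.0021682 ,
       -0.00031371, -0.00010018]), 'tau': array([ 3.61338432e-03, -5.96927190e+01,  1.61086366e+00, -2.81488466e+01,
        1.27164961e-02,  6.59180936e-03,  1.02944017e-05]), 'tcp_pos': array([ 0.25260565, -0.62552382,  0.25552909]), 'orientation': array([-3.08257552e+00, -5.99006272e-01,  5.54906865e-04]), 'contact_force': array([ 0.0323521 ,  0.06204619, -0.60775275]), 'moment': array([ 0.00663442, -0.01182385, -0.04302072]), 'gripper_force': 0.0, 'grip_width': 0.08568191582677698}
```

View pics/side0.png

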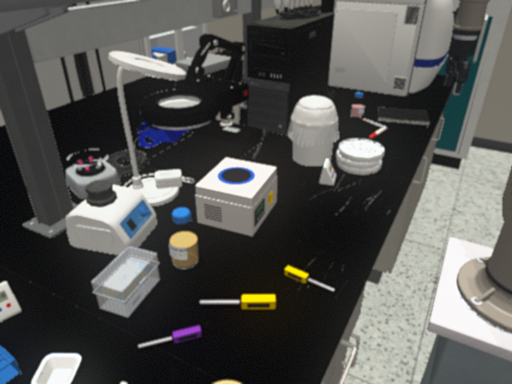

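View pics/top0.png

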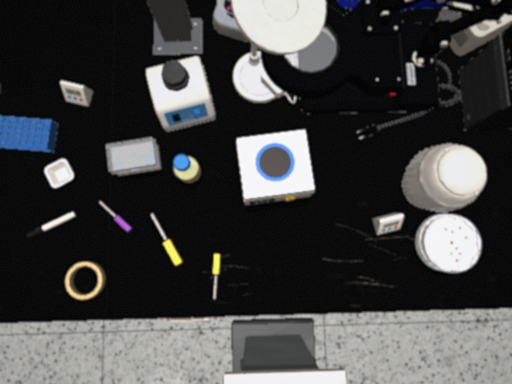

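The side view shows the white box at (237,195) with its yellow slot rim at (271,197). In the top view the box is at (275,165) and the rim at (290,198).

What could be taken for the rod:
- Large yellow rod: handle at top (172,252), side (259,301).
- Small yellow screwdriver: top (216,263), side (296,273).
- Purple rod: top (122,223), side (186,335).
- White pen: top (50,223).

The large yellow one fits the description, so I choose it.

```bash
cat >> h.py <<'E'
def ray(g,uv):
    h,w=g['frame'].shape[:2]; f=h/2/np.tan(np.radians(g['vertical_fov'])/2)
    d=np.array([(uv[0]-g['cx'])/f,-(uv[1]-g['cy'])/f,-1.]); d=R.from_rotvec(g['attitude']).apply(d)
    return np.array(g['origin']),d/np.linalg.norm(d)
def onz(g,uv,z):
    o,d=ray(g,uv); return o+d*(z-o[2])/d[2]
def tri(g1,u1,g2,u2):
    o,d=ray(g1,u1);p,e=ray(g2,u2)
    s=np.linalg.lstsq(np.c_[d,-e],p-o,rcond=None)[0]
    a,b=o+s[0]*d,p+s[1]*e; return (a+b)/2,np.linalg.norm(a-b)
def proj(g,P):
    h,w=g['frame'].shape[:2]; f=h/2/np.tan(np.radians(g['vertical_fov'])/2)
    c=R.from_rotvec(g['attitude']).inv().apply(np.array(P)-g['origin']); return np.array([g['cx']-f*c[0]/c[2],g['cy']+f*c[1]/c[2]])
def hsv(g): return cv2.cvtColor(g['frame'],cv2.COLOR_RGB2HSV)
def yellow(g): return cv2.inRange(hsv(g),(22,130,80),(34,255,255))
def blobs(m,amin=8):
    n,l,s,c=cv2.connectedComponentsWithStats(m); return [(c[i].round(1),s[i]) for i in range(1,n) if s[i][4]>=amin]
E
python3 - <<'E'
from h import *
import pickle
G=pickle.load(open('g0.pkl','rb'))
for n in ['side','top']:
    print(n)
    for b in blobs(yellow(G[n])): print(b)
    g=G[n]; hs=hsv(g)
    w=cv2.inRange(hs,(0,0,150),(180,60,255)) 
    for b in blobs(w,300): print('w',b)
s,t=G['side']['frame'],G['top']['frame']
c=np.vstack([cv2.resize(s[180:320,190:350],(640,560))[:300*2], ])
c=np.hstack([cv2.resize(s[180:320,185:345],None,fx=2.5,fy=2.5,interpolation=2),cv2.resize(t[145:285,145:305],None,fx=2.5,fy=2.5,interpolation=2)])
cv2.imwrite('pics/c0.png',c[:,:,::-1]); print(c.shape)
E
```

```text
side
(array([270.3, 197.3]), array([268, 191,   5,  14,  49], dtype=int32))
(array([296.2, 272.6]), array([284, 265,  25,  18, 228], dtype=int32))
(array([258.3, 300.3]), array([241, 293,  36,  17, 511], dtype=int32))
w (array([373.6,  28.6]), array([ 333,    1,   83,   63, 3759], dtype=int32))
w (array([441.6,   9.9]), array([430,   0,  23,  27, 433], dtype=int32))
w (array([141.9,  63.7]), array([ 108,   50,   78,   36, 1118], dtype=int32))
w (array([313. , 118.4]), array([ 292,   95,   46,   52, 1630], dtype=int32))
w (array([360.8, 153.1]), array([ 337,  138,   48,   35, 1094], dtype=int32))
w (array([434.9, 274.7]), array([  339,   146,   173,   238, 21979], dtype=int32))
w (array([ 90.6, 172.5]), array([ 66, 156,  50,  29, 466], dtype=int32))
w (array([237. , 178.1]), array([ 196,  157,   80,   42, 1543], dtype=int32))
w (array([131.5, 200.3]), array([  66,  169,  124,   76, 2934], dtype=int32))
w (array([126. , 268.5]), array([  92,  246,   64,   46, 1280], dtype=int32))
w (array([  7.5, 301.9]), array([  0, 281,  20,  40, 417], dtype=int32))
w (array([ 57. , 368.5]), array([ 
[... 349 characters left out ...]
489.6,  25.8]), array([470,  14,  42,  23, 399], dtype=int32))
w (array([252.9,  79.1]), array([ 233,   51,   49,   51, 1425], dtype=int32))
w (array([179. ,  89.1]), array([ 146,   56,   67,   71, 2214], dtype=int32))
w (array([274.5, 165.1]), array([ 236,  130,   79,   71, 3267], dtype=int32))
w (array([132.2, 155.1]), array([ 109,  140,   47,   31, 1070], dtype=int32))
w (array([452.9, 173.5]), array([ 420,  144,   67,   63, 3125], dtype=int32))
w (array([ 58.5, 172.7]), array([ 44, 159,  30,  29, 600], dtype=int32))
w (array([449.3, 242.6]), array([ 418,  214,   63,   58, 2920], dtype=int32))
w (array([263.5, 350.9]), array([    0,   309,   512,    75, 27355], dtype=int32))
(350, 800, 3)
```

View pics/c0.png

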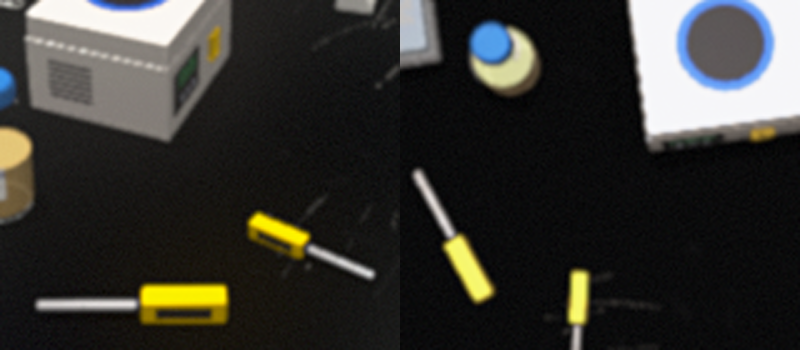

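The crop confirms it. The larger yellow rod has a flat-sided handle with a dark inlay, and its shaft tip is at side (200,302) and top (152,214).

```bash
python3 - <<'E'
from h import *
import pickle
np.set_printoptions(precision=4,suppress=True)
G=pickle.load(open('g0.pkl','rb'));s,t=G['side'],G['top']
print('handle',tri(s,(258.3,300.3),t,(172.1,252.1)),onz(t,(172.1,252.1),.024),onz(s,(258.3,300.3),.014))
print('tip',tri(s,(200.2,301.6),t,(152.2,213.8)),onz(t,(152.2,213.8),.012),onz(s,(200.2,301.6),.012))
print('slot',tri(s,(270.3,197.3),t,(289.7,198.7)))
w=cv2.inRange(hsv(t),(0,0,150),(180,60,255)); n,l,st,c=cv2.connectedComponentsWithStats(w)
i=l[140,250]; cn=max(cv2.findContours((l==i).astype('uint8'),0,2)[0],key=cv2.contourArea)
bx=cv2.boxPoints(cv2.minAreaRect(cn)); print(bx)
P=np.array([onz(t,b,.12) for b in bx]); print(P, np.linalg.norm(P-np.roll(P,-1,0),axis=1))
y=yellow(t);n,l,st,c=cv2.connectedComponentsWithStats(y);i=l[252,172]
bx=cv2.boxPoints(cv2.minAreaRect(cv2.findContours((l==i).astype('uint8'),0,2)[0][0]))
P=np.array([onz(t,b,.024) for b in bx]); print('hbox',P, P.mean(0),np.linalg.norm(P-np.roll(P,-1,0),axis=1))
print('bottle',tri(s,(181,215),t,(182,161)))
o=telemetry.get_obs(); print(R.from_rotvec(o['orientation']).as_matrix())
E
```

```text
handle (array([0.4683, 0.2888, 0.0143]), np.float64(0.0010346650991464106)) [0.4688 0.287  0.024 ] [0.468  0.2884 0.014 ]
tip (array([0.5736, 0.345 , 0.0088]), np.float64(0.00042257502486880044)) [0.5731 0.3441 0.012 ] [0.5718 0.3474 0.012 ]
slot (array([ 0.601 , -0.0271,  0.0535]), np.float64(0.0014841831411486945))
[[234.7001 137.9   ]
 [305.82   127.74  ]
 [314.72   190.04  ]
 [243.6001 200.2   ]]
[[ 0.7498  0.1123  0.12  ]
 [ 0.7727 -0.0689  0.12  ]
 [ 0.6119 -0.0843  0.12  ]
 [ 0.5906  0.0928  0.12  ]] [0.1826 0.1615 0.1784 0.1604]
hbox [[0.4959 0.3172 0.024 ]
 [0.5082 0.2944 0.024 ]
 [0.4422 0.2572 0.024 ]
 [0.4301 0.2799 0.024 ]] [0.4691 0.2872 0.024 ] [0.0259 0.0758 0.0257 0.0757]
bottle (array([0.6903, 0.243 , 0.1265]), np.float64(0.0027024178081347513))
[[ 0.9272  0.3745 -0.0006]
 [ 0.3745 -0.9272  0.0013]
 [-0.0001 -0.0014 -1.    ]]
```

```bash
cat >> h.py <<'E'
np.set_printoptions(precision=3,suppress=True)
def to(p,yaw,o=None):
    """shift/turn (shares) from the measured pose to tool-down pose with tool x at yaw deg"""
    o=o or telemetry.get_obs(); A=R.from_rotvec(o['orientation'])
    T=R.from_euler('z',yaw,degrees=True)*R.from_euler('x',180,degrees=True)
    return A.inv().apply(np.array(p)-o['tcp_pos'])/.25,(A.inv()*T).as_rotvec()/np.pi
def plan(*wps):
    o=telemetry.get_obs()
    for p,y in wps:
        print(*to(p,y,o)); T=R.from_euler('z',y,degrees=True)*R.from_euler('x',180,degrees=True)
        o=dict(tcp_pos=np.array(p),orientation=T.as_rotvec())
E
python3 - <<'E'
from h import *
import pickle
g=pickle.load(open('g0.pkl','rb'))['wrist']; o=telemetry.get_obs();A=R.from_rotvec(o['orientation'])
C=R.from_rotvec(g['attitude'])
print('cam in tool',A.inv().apply(g['origin']-o['tcp_pos']),'axis',A.inv().apply(C.apply([0,0,-1])),'up',A.inv().apply(C.apply([0,1,0])))
plan(([.4,-.45,.25],60),([.49,-.22,.25],105),([.5,.02,.25],150),([.469,.2,.22],190),([.469,.288,.16],208.8))
E
```

```text
cam in tool [ 0.081  0.    -0.118] axis [-0.319  0.001  0.948] up [ 0.948 -0.001  0.319]
[ 0.81  -0.43   0.023] [-0.    -0.    -0.211]
[ 0.977 -0.148 -0.   ] [ 0.    0.   -0.25]
[0.917 0.287 0.   ] [ 0.    0.   -0.25]
[0.467 0.562 0.12 ] [-0.     0.    -0.222]
[-0.061  0.347  0.24 ] [ 0.    -0.    -0.104]
```

Call:
{"name": "apply_moves", "arguments": {
  "rows": [
    [[0.81,-0.43,0.02],[0,0,-0.21]],
    [[0.81,-0.43,0.02],[0,0,-0.21]],
    [[0.81,-0.43,0.02],[0,0,-0.21]],
    [[0.81,-0.43,0.02],[0,0,-0.21]],
    [[0.81,-0.43,0.02],[0,0,-0.21]],
    [[0.81,-0.43,0.02],[0,0,-0.21]]
  ],
  "jaw": 1
}}

```text
clock: 0.9
tcp_pos: [0.3996, -0.451, 0.2511]
orientation: [-2.724, -1.564, 0.001]
contact_force: [-0.2, -0.2, 0.5]
grip_width: 0.0855
gripper_force: 0.0
```

Call:
{"name": "apply_moves", "arguments": {
  "rows": [
    [[0.98,-0.15,0],[0,0,-0.25]],
    [[0.98,-0.15,0],[0,0,-0.25]],
    [[0.98,-0.15,0],[0,0,-0.25]],
    [[0.98,-0.15,0],[0,0,-0.25]],
    [[0.98,-0.15,0],[0,0,-0.25]],
    [[0.98,-0.15,0],[0,0,-0.25]]
  ]
}}

```text
clock: 1.65
tcp_pos: [0.4904, -0.2219, 0.2511]
orientation: [-1.922, -2.485, 0.002]
contact_force: [-1.2, -0.2, 0.3]
grip_width: 0.0855
gripper_force: 0.0
```

Call:
{"name": "apply_moves", "arguments": {
  "rows": [
    [[0.92,0.29,0],[0,0,-0.25]],
    [[0.92,0.29,0],[0,0,-0.25]],
    [[0.92,0.29,0],[0,0,-0.25]],
    [[0.92,0.29,0],[0,0,-0.25]],
    [[0.92,0.29,0],[0,0,-0.25]],
    [[0.92,0.29,0],[0,0,-0.25]]
  ]
}}

```text
clock: 2.4
tcp_pos: [0.5028, 0.0182, 0.251]
orientation: [-0.827, -3.03, 0.002]
contact_force: [0.3, -0.9, 0.6]
grip_width: 0.0853
gripper_force: 0.0
```

```bash
python3 - <<'E'
from h import *
o=telemetry.get_obs();print(o['clock'],o['tcp_pos'],o['joints'])
plan(([.469,.2,.22],190),([.469,.288,.16],208.8))
E
```

```text
2.4 [0.503 0.018 0.251] [ 0.438  0.273 -0.699  1.928  0.207  1.013  0.684]
[0.486 0.558 0.123] [-0.    -0.    -0.225]
[-0.061  0.347  0.24 ] [ 0.    -0.    -0.104]
```

Call:
{"name": "apply_moves", "arguments": {
  "rows": [
    [[0.49,0.56,0.12],[0,0,-0.22]],
    [[0.49,0.56,0.12],[0,0,-0.22]],
    [[0.49,0.56,0.12],[0,0,-0.22]],
    [[0.49,0.56,0.12],[0,0,-0.22]],
    [[0.49,0.56,0.12],[0,0,-0.22]],
    [[0.49,0.56,0.12],[0,0,-0.22]]
  ]
}}

```text
clock: 3.15
tcp_pos: [0.4682, 0.2012, 0.221]
orientation: [0.245, -3.132, 0.002]
contact_force: [0.1, 0.2, 0.5]
grip_width: 0.0855
gripper_force: 0.0
```

Call:
{"name": "apply_moves", "arguments": {
  "rows": [
    [[-0.06,0.35,0.24],[0,0,-0.105]],
    [[-0.06,0.35,0.24],[0,0,-0.105]],
    [[-0.06,0.35,0.24],[0,0,-0.105]],
    [[-0.06,0.35,0.24],[0,0,-0.105]],
    [[-0.06,0.35,0.24],[0,0,-0.105]]
  ]
}}

```text
clock: 3.78
tcp_pos: [0.4688, 0.2908, 0.162]
orientation: [-0.761, 3.047, -0.002]
contact_force: [0.1, -0.2, 0.4]
grip_width: 0.085
gripper_force: 0.0
```

```bash
python3 - <<'E'
from h import *
o=telemetry.get_obs();print(o['clock'],o['tcp_pos'],o['joints'])
g=grab_frame('wrist');save(g,'w1.png')
y=yellow(g);
for b in blobs(y,30):print(b)
n,l,st,c=cv2.connectedComponentsWithStats(y);i=1+st[1:,4].argmax()
m=(l==i).astype('uint8'); bx=cv2.boxPoints(cv2.minAreaRect(cv2.findContours(m,0,2)[0][0]));print(bx)
P=np.array([onz(g,b,.024) for b in bx]); print('hbox',P, P.mean(0),np.linalg.norm(P-np.roll(P,-1,0),axis=1))
E
```

```text
3.775 [0.469 0.291 0.162] [ 0.018  0.544 -0.896  1.896  0.521  0.953  0.938]
(array([160.7,  93.5]), array([ 141,   64,   43,   60, 1140], dtype=int32))
(array([254.4, 180.9]), array([ 244,  146,   21,   72, 1422], dtype=int32))
[[244. 146.]
 [264. 146.]
 [264. 217.]
 [244. 217.]]
hbox [[0.437 0.262 0.024]
 [0.428 0.279 0.024]
 [0.492 0.314 0.024]
 [0.502 0.296 0.024]] [0.465 0.288 0.024] [0.019 0.073 0.02  0.073]
```

View pics/w1.png

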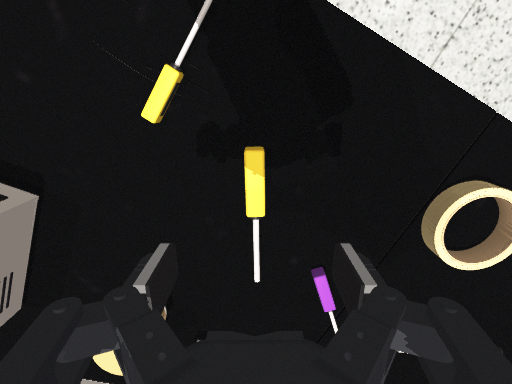

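The wrist view shows the chosen rod upright at (255,181), in line with the tool, with its shaft tip at (257,280). The small screwdriver is at (161,94) and the purple one at (323,290), both clear of the fingers. Next I descend.

```bash
python3 - <<'E'
from h import *
plan(([.4655,.288,.06],208.1),([.4655,.288,.028],208.1))
E
```

```text
[ 0.017 -0.004  0.408] [-0.  0. -0.]
[-0.    -0.     0.128] [ 0. -0.  0.]
```

Call:
{"name": "apply_moves", "arguments": {
  "rows": [
    [[0.017,-0.004,0.2],[0,0,0]],
    [[0.017,-0.004,0.4],[0,0,0]],
    [[0.017,-0.004,0.45],[0,0,0]],
    [[0.017,-0.004,0.5],[0,0,0]],
    [[0.017,-0.004,0.535],[0,0,0]],
    [[0.017,-0.004,0.535],[0,0,0]],
    [[0.017,-0.004,0.535],[0,0,0]]
  ]
}}

```text
clock: 4.7
tcp_pos: [0.4648, 0.29, 0.0283]
orientation: [-0.767, 3.045, 0.001]
contact_force: [-0.4, 0.2, 0.3]
grip_width: 0.0857
gripper_force: 0.0
```

Call:
{"name": "apply_moves", "arguments": {
  "rows": [
    [[0,0,0],[0,0,0]],
    [[0,0,0],[0,0,0]],
    [[0,0,0],[0,0,0]],
    [[0,0,0],[0,0,0]],
    [[0,0,0],[0,0,0]],
    [[0,0,0],[0,0,0]],
    [[0,0,0],[0,0,0]],
    [[0,0,0],[0,0,0]],
    [[0,0,0],[0,0,0]],
    [[0,0,0],[0,0,0]]
  ],
  "jaw": -1,
  "newtons": 60
}}

```text
clock: 5.95
tcp_pos: [0.4645, 0.2898, 0.0278]
orientation: [-0.768, 3.046, 0.0]
contact_force: [-0.4, 0.4, 4.4]
grip_width: 0.0188
gripper_force: 59.1
```

```bash
python3 - <<'E'
from h import *
plan(([.4645,.29,.1],208.1),([.445,.15,.1],197),([.446,-.0455,.071],186.8))
E
```

```text
[-0.     0.001 -0.289] [0.    0.    0.001]
[ 0.333 -0.457 -0.   ] [ 0.    -0.     0.062]
[ 0.225 -0.749  0.116] [ 0.    -0.     0.057]
```

Call:
{"name": "apply_moves", "arguments": {
  "rows": [
    [[0,0,-0.08],[0,0,0]],
    [[0,0,-0.16],[0,0,0]],
    [[0,0,-0.29],[0,0,0]],
    [[0,0,-0.29],[0,0,0]]
  ]
}}

```text
clock: 6.45
tcp_pos: [0.4658, 0.2909, 0.1034]
orientation: [-0.766, 3.041, 0.003]
contact_force: [0.6, -0.4, -0.8]
grip_width: 0.0188
gripper_force: 58.6
```

Call:
{"name": "apply_moves", "arguments": {
  "rows": [
    [[0.08,-0.11,0],[0,0,0.015]],
    [[0.16,-0.22,0],[0,0,0.03]],
    [[0.24,-0.33,0],[0,0,0.045]],
    [[0.33,-0.46,0],[0,0,0.062]],
    [[0.33,-0.46,0],[0,0,0.062]]
  ]
}}

```text
clock: 7.08
tcp_pos: [0.4455, 0.1454, 0.0996]
orientation: [0.46, -3.106, 0.005]
contact_force: [0.6, 1.6, -1.0]
grip_width: 0.0186
gripper_force: 58.7
```

Call:
{"name": "apply_moves", "arguments": {
  "rows": [
    [[0.04,-0.15,0.02],[0,0,0.012]],
    [[0.09,-0.3,0.05],[0,0,0.024]],
    [[0.14,-0.45,0.08],[0,0,0.036]],
    [[0.18,-0.6,0.1],[0,0,0.048]],
    [[0.225,-0.75,0.116],[0,0,0.057]],
    [[0.225,-0.75,0.116],[0,0,0.057]],
    [[0.225,-0.75,0.116],[0,0,0.057]]
  ]
}}

```text
clock: 7.95
tcp_pos: [0.4481, -0.0454, 0.0713]
orientation: [-0.19, 3.135, 0.001]
contact_force: [0.4, -0.4, -1.6]
grip_width: 0.0188
gripper_force: 58.8
```

```bash
python3 - <<'E'
from h import *
import pickle
o=telemetry.get_obs();print(o['clock'],o['tcp_pos'],o['joints'],np.degrees(2*np.arctan2(o['orientation'][1],o['orientation'][0])))
G={n:grab_frame(n) for n in ('side','top')};pickle.dump(G,open('g1.pkl','wb'))
s,t=G['side']['frame'],G['top']['frame']
print(proj(G['side'],[.56,-.03,.055]),proj(G['top'],[.56,-.03,.055]))
c=np.hstack([cv2.resize(s[170:270,220:320],None,fx=4,fy=4,interpolation=2),cv2.resize(t[160:260,230:330],None,fx=4,fy=4,interpolation=2)])
cv2.imwrite('pics/c1.png',c[:,:,::-1])
for n in G:
    for b in blobs(yellow(G[n])): print(n,b)
E
```

```text
7.95 [ 0.448 -0.045  0.071] [ 0.568  0.505 -0.725  2.184  0.563  0.643  1.132] 186.939697058561
[284.687 200.224] [291.301 213.855]
side (array([270.4, 197.1]), array([268, 191,   5,  13,  47], dtype=int32))
side (array([315.6, 205.4]), array([311, 199,  11,  14, 105], dtype=int32))
side (array([334.6, 209.4]), array([330, 203,  10,  14, 102], dtype=int32))
side (array([295.9, 272.6]), array([284, 265,  25,  18, 231], dtype=int32))
top (array([289.5, 198.7]), array([286, 197,   8,   4,  24], dtype=int32))
top (array([294.3, 242.9]), array([293, 241,   4,   5,  13], dtype=int32))
top (array([216.1, 263.4]), array([212, 253,   9,  22, 174], dtype=int32))
```

View pics/c1.png

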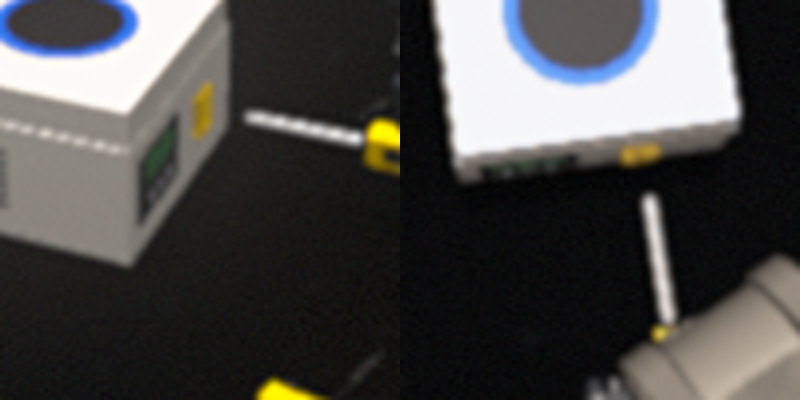

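In the side crop the tip is at about (282,199) in full-frame pixels and the slot rim is at (270,197). In the top crop they are at (292,209) and (290,199), so the shaft points at the slot. I'll fit the shaft line for exact offsets.

```bash
python3 - <<'E'
from h import *
import pickle
G=pickle.load(open('g1.pkl','rb'))
def shaft(g,box):
    x0,y0,x1,y1=box;hs=hsv(g);m=np.zeros(hs.shape[:2],'uint8')
    m[y0:y1,x0:x1]=cv2.inRange(hs,(0,0,110),(180,70,255))[y0:y1,x0:x1]
    n,l,st,c=cv2.connectedComponentsWithStats(m);i=1+st[1:,4].argmax()
    p=np.argwhere(l==i)[:,::-1].astype('f4'); vx,vy,a,b=cv2.fitLine(p,2,0,.01,.01).ravel()
    s=(p-[a,b])@[vx,vy]; return np.array([a+vx*s.min(),b+vy*s.min()]),np.array([a+vx*s.max(),b+vy*s.max()])
a=shaft(G['side'],(281,190,309,210)); b=shaft(G['top'],(285,206,303,239)); print(a,b)
tip,e=tri(G['side'],a[0],G['top'],b[0]); base,e2=tri(G['side'],a[1],G['top'],b[1])
print('tip',tip,e,'base',base,e2,'len',np.linalg.norm(tip-base))
d=(tip-base)/np.linalg.norm(tip-base);print('yaw',np.degrees(np.arctan2(d[1],d[0])),'pitch',np.degrees(np.arcsin(d[2])))
rim,e=tri(G['side'],(270.4,197.1),G['top'],(289.6,198.7));print('rim',rim,e)
o=telemetry.get_obs();print('tip-tcp',tip-o['tcp_pos'])
th=np.radians(6.8);x=np.array([np.cos(th),np.sin(th),0]);y=np.array([-x[1],x[0],0])
v=rim-tip;print('rim-tip in cf axes',v@x,v@y,v[2])
S=np.array([.605,-.0266,.055]);v=S-tip;print('S-tip',v@x,v@y,v[2])
for n in G: print(n,proj(G[n],S-.007*x))
E
```

```text
(array([281.105, 198.493], dtype=float32), array([308.185, 204.108], dtype=float32)) (array([291.806, 208.873], dtype=float32), array([296.444, 238.246], dtype=float32))
tip [ 0.572 -0.032  0.056] 0.001330580046250975 base [ 0.496 -0.041  0.056] 0.000535312712154729 len 0.07654239730281098
yaw 6.638684700140434 pitch -0.2772519549738678
rim [ 0.601 -0.027  0.054] 0.0011692795744745017
tip-tcp [ 0.124  0.013 -0.016]
rim-tip in cf axes 0.028804634820995764 0.0017751218022324228 -0.0013870626350127035
S-tip 0.03302194081061103 0.0014844919149661023 -0.0007816418280813184
side [271.615 197.086]
top [289.798 199.489]
```

Shaft yaw, pitch and height match the slot. The tip is about 1.6 mm off to the side and about 33 mm short of the face. I'll correct that and advance gently.

Call:
{"name": "apply_moves", "arguments": {
  "rows": [
    [[0,0.0065,0],[0,0,0]],
    [[-0.04,0.0065,0],[0,0,0]],
    [[-0.07,0.0065,0],[0,0,0]],
    [[-0.1,0.0065,0],[0,0,0]],
    [[-0.13,0.0065,0],[0,0,0]],
    [[-0.15,0.0065,0],[0,0,0]],
    [[-0.17,0.0065,0],[0,0,0]],
    [[-0.19,0.0065,0],[0,0,0]],
    [[-0.19,0.0065,0],[0,0,0]]
  ]
}}

```text
clock: 9.18
tcp_pos: [0.495, -0.0392, 0.0711]
orientation: [-0.188, 3.136, 0.0]
contact_force: [-0.1, 0.1, -0.6]
grip_width: 0.0187
gripper_force: 58.8
```

No contact force, and the tip is about 14 mm inside. Pressing on.

Call:
{"name": "apply_moves", "arguments": {
  "rows": [
    [[-0.02,0,0],[0,0,0]],
    [[-0.04,0,0],[0,0,0]],
    [[-0.055,0,0],[0,0,0]],
    [[-0.07,0,0],[0,0,0]],
    [[-0.08,0,0],[0,0,0]],
    [[-0.09,0,0],[0,0,0]],
    [[-0.09,0,0],[0,0,0]],
    [[-0.09,0,0],[0,0,0]]
  ]
}}

```text
clock: 10.18
tcp_pos: [0.5148, -0.037, 0.0702]
orientation: [0.188, -3.131, 0.001]
contact_force: [-4.7, -0.6, -1.3]
grip_width: 0.019
gripper_force: 58.8
```

```bash
python3 - <<'E'
from h import *
o=telemetry.get_obs();print(o['clock'],o['tcp_pos'],o['contact_force'])
g=grab_frame('side');save(g,'s2.png')
cv2.imwrite('pics/s2c.png',cv2.resize(g['frame'][90:270,160:360],None,fx=2,fy=2)[:,:,::-1])
E
```

```text
10.175 [ 0.515 -0.037  0.07 ] [-4.65  -0.619 -1.258]
```

View pics/s2c.png

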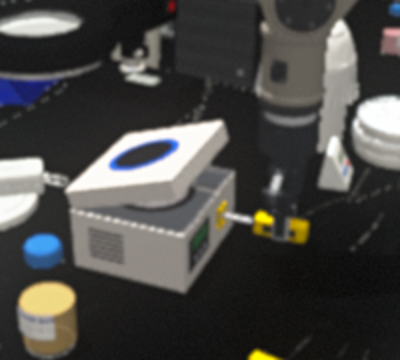

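The side view shows the lid at (150,160) springing up, with the rod in the slot at (225,213). A slight further press makes sure of the travel while the lid opens.

Call:
{"name": "apply_moves", "arguments": {
  "rows": [
    [[-0.014,0,0],[0,0,0]],
    [[-0.014,0,0],[0,0,0]],
    [[-0.014,0,0],[0,0,0]],
    [[-0.014,0,0],[0,0,0]],
    [[-0.014,0,0],[0,0,0]],
    [[-0.014,0,0],[0,0,0]]
  ]
}}

```text
clock: 10.98
tcp_pos: [0.5185, -0.0365, 0.0702]
orientation: [0.188, -3.132, 0.001]
contact_force: [-6.1, -0.5, -1.1]
grip_width: 0.0185
gripper_force: 58.7
```

Call:
{"name": "apply_moves", "arguments": {
  "rows": [
    [[0.05,0,0],[0,0,0]],
    [[0.1,0,0],[0,0,0]],
    [[0.15,0,0],[0,0,0]],
    [[0.2,0,0],[0,0,0]],
    [[0.25,0,0],[0,0,0]],
    [[0.29,0,0],[0,0,0]],
    [[0.29,0,0],[0,0,0]],
    [[0.29,0,0],[0,0,0]]
  ]
}}

```text
clock: 11.98
tcp_pos: [0.4491, -0.0447, 0.0712]
orientation: [-0.188, 3.135, 0.0]
contact_force: [0.5, 0.0, -1.5]
grip_width: 0.0189
gripper_force: 58.9
```

```bash
python3 - <<'E'
from h import *
o=telemetry.get_obs();print(o['clock'],o['tcp_pos'],o['contact_force'])
g=grab_frame('side');t=grab_frame('top');save(g,'s3.png')
cv2.imwrite('pics/s3c.png',np.hstack([cv2.resize(g['frame'][90:310,160:360],None,fx=2,fy=2),cv2.resize(t['frame'][90:310,150:350],None,fx=2,fy=2)])[:,:,::-1])
plan(([.445,.15,.1],197),([.4645,.29,.1],208.1))
E
```

```text
11.975 [ 0.449 -0.045  0.071] [ 0.473  0.033 -1.502]
[-0.077  0.775 -0.115] [ 0.     0.    -0.056]
[-0.238  0.513 -0.   ] [ 0.    -0.    -0.062]
```

View pics/s3c.png

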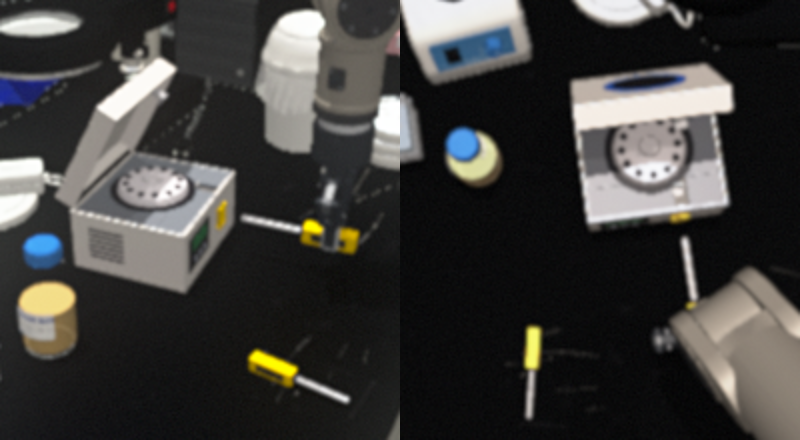

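The lid stands fully open at (120,130) and the rod is clear of the slot, still held. I'll lay it back on its original free spot.

Call:
{"name": "apply_moves", "arguments": {
  "rows": [
    [[-0.02,0.15,-0.03],[0,0,-0.012]],
    [[-0.04,0.3,-0.06],[0,0,-0.024]],
    [[-0.055,0.45,-0.09],[0,0,-0.036]],
    [[-0.07,0.6,-0.115],[0,0,-0.048]],
    [[-0.077,0.775,-0.115],[0,0,-0.056]],
    [[-0.077,0.775,-0.115],[0,0,-0.056]]
  ]
}}

```text
clock: 12.82
tcp_pos: [0.4445, 0.1542, 0.1005]
orientation: [-0.472, 3.104, 0.005]
contact_force: [0.4, 0.2, -0.4]
grip_width: 0.0183
gripper_force: 59.0
```

Call:
{"name": "apply_moves", "arguments": {
  "rows": [
    [[-0.06,0.13,0],[0,0,-0.015]],
    [[-0.12,0.26,0],[0,0,-0.03]],
    [[-0.18,0.39,0],[0,0,-0.045]],
    [[-0.24,0.51,0],[0,0,-0.062]],
    [[-0.24,0.51,0],[0,0,-0.062]],
    [[-0.24,0.51,0],[0,0,-0.062]]
  ]
}}

```text
clock: 13.58
tcp_pos: [0.4647, 0.2879, 0.0992]
orientation: [0.761, -3.047, 0.002]
contact_force: [0.3, -0.7, -0.4]
grip_width: 0.0189
gripper_force: 59.0
```

Call:
{"name": "apply_moves", "arguments": {
  "rows": [
    [[0,0,0.08],[0,0,0]],
    [[0,0,0.16],[0,0,0]],
    [[0,0,0.21],[0,0,0]],
    [[0,0,0.24],[0,0,0]],
    [[0,0,0.26],[0,0,0]],
    [[0,0,0.275],[0,0,0]],
    [[0,0,0.275],[0,0,0]],
    [[0,0,0.275],[0,0,0]]
  ]
}}

```text
clock: 14.58
tcp_pos: [0.4649, 0.2895, 0.0314]
orientation: [-0.763, 3.047, 0.0]
contact_force: [0.8, -0.0, -0.6]
grip_width: 0.0189
gripper_force: 59.0
```

Lower the last 3 mm until contact.

Call:
{"name": "apply_moves", "arguments": {
  "rows": [
    [[0,0,0.006],[0,0,0]],
    [[0,0,0.012],[0,0,0]],
    [[0,0,0.014],[0,0,0]],
    [[0,0,0.014],[0,0,0]]
  ]
}}

```text
clock: 15.08
tcp_pos: [0.4648, 0.2894, 0.0279]
orientation: [-0.763, 3.047, -0.0]
contact_force: [-1.3, -0.8, 5.0]
grip_width: 0.0189
gripper_force: 59.7
```

Call:
{"name": "apply_moves", "arguments": {
  "rows": [
    [[0,0,0],[0,0,0]],
    [[0,0,0],[0,0,0]],
    [[0,0,0],[0,0,0]],
    [[0,0,0],[0,0,0]],
    [[0,0,0],[0,0,0]],
    [[0,0,0],[0,0,0]],
    [[0,0,0],[0,0,0]],
    [[0,0,0],[0,0,0]]
  ],
  "jaw": 1,
  "newtons": 20
}}

```text
clock: 16.08
tcp_pos: [0.4647, 0.2893, 0.0276]
orientation: [0.763, -3.048, 0.0]
contact_force: [-0.8, -0.3, 0.0]
grip_width: 0.0854
gripper_force: 0.0
```

Call:
{"name": "apply_moves", "arguments": {
  "rows": [
    [[0,0,-0.08],[0,0,0]],
    [[0,0,-0.2],[0,0,0]],
    [[0,0,-0.4],[0,0,0]],
    [[0,0,-0.5],[0,0,0]],
    [[0,0,-0.5],[0,0,0]],
    [[0,0,-0.5],[0,0,0]]
  ]
}}

```text
clock: 16.82
tcp_pos: [0.4645, 0.2888, 0.1525]
orientation: [0.763, -3.047, 0.001]
contact_force: [-0.4, -0.6, -0.1]
grip_width: 0.0852
gripper_force: 0.0
```

```bash
python3 - <<'E'
from h import *
o=telemetry.get_obs();print(o['clock'],o['tcp_pos'])
g=grab_frame('side');t=grab_frame('wrist')
cv2.imwrite('pics/f.png',np.hstack([g['frame'][20:,100:],t['frame'][20:,112:]])[:,:,::-1])
E
```

```text
16.825 [0.464 0.289 0.152]
```

View pics/f.png

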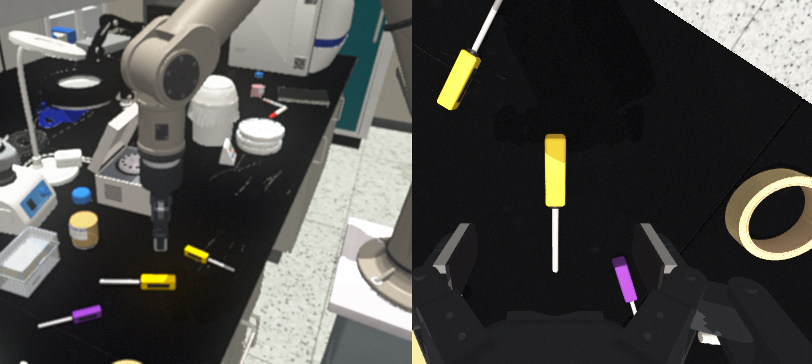

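The rod lies flat and released at side-crop (158,281), the lid is still open, and the bottle and timer have not moved.

```bash
python3 -c "
from bench import job
print(job.hand_in())"
```

```text
the job is handed in; nothing more can be done
None
```

The rod pressed the latch through the slot, the lid sprang open and stayed open, and the rod lies flat on its original free spot; I handed the job in at about 17 s of 51, and the hand-in returned no verdict.

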